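Unlatch the citrus press and hold it open

ROBOT

A 7-joint arm with a two-finger parallel gripper is mounted at the origin on a cart in front of the work surface, level with it; the furniture and walls round the work are solid. World frame = base frame: x ahead of the robot, y to its left, z up, the work surface at z = 0. Lengths are in m, angles in degrees, forces in N, time in s.
With the tool pointing down it reaches from about 0.4 to 0.9 m from the base axis. Payload 5.5 kg.
Tool frame: the origin (TCP) lies at the very end of the fingers, on their centre line; the grasp point (between the pads) lies 19 mm behind it (arm.hold_point_z is the distance from the TCP to the grasp point, in m); z points along the fingers, y is the line along which they close (so a half turn about z gives the same grasp; the last joint's range is limited). The gripper opens to 92 mm and grips with 3 to 60 N. Pads are 19 mm wide; open, the fingers measure 130 mm over their backs; the gripper's body (75 mm by 190 mm) begins 47 mm behind the grasp point.
Start: joints at [-56.253, 28.699, -24.465, 88.831, 12.651, 65.22, -12.049], TCP at [0.208, 0.616, 0.227] pointing down, gripper open.
Joint ranges: [-164.97, 164.97], [-17.58, 116.51], [-87.97, 89.64], [11.32, 138.91], [-80.73, 260.73], [10.89, 115.49], [-147.41, 147.41]. Speed limits (degrees/s): [147.25, 147.25, 180, 180, 180, 180, 180].

INTERFACE

Orientations are given as [roll, pitch, yaw] about the fixed x, y, z axes, in that order (R = Rz(yaw) Ry(pitch) Rx(roll)).
In Python, from cell import arm, cams, readout gives the robot as it stands (arm), with the cameras (cams) and the readings (readout).
- The arm moves only by the shell command python3 steer.py [OPENING], which reads ROWS from standard input. ROWS is one flat JSON list of numbers that holds 1 to 8 rows one after another, with no inner brackets; each row has 4 numbers: dx, dy, dz in units of 50 mm, then a turn about the tool's z in degrees; each row is the pose to reach, as a shift and turn from the pose commanded when the command began, along the tool's axes at that moment; what a row does not reach only later rows make up. A row lasts 1/8 s, in which the tool goes at most 0.0625 m and 10.7 degrees, less where a joint would pass 70% of its speed; a pose out of reach is approached as far as the arm can. OPENING is the finger opening in m, set as the command begins (- or left out keeps the last). The fingers move at their own pace and stop on an object; the grip force is fixed at half the most. Time passes only in rows, so rows that do not move let the fingers close. It prints the time, the measured TCP pose, the force, the opening and the grip force at its end. Input that does not fit is refused with a message, and nothing moves.
- readout.sense(): the state, without advancing time (a new reading comes with each control period).
- cams.read_camera(name): name is "scene" or "side" or "wrist"; returns a dict with "img" (480x640x3 uint8, blue, green, red), "camera_matrix" (3x3 intrinsics, pixels), "position" and "attitude" of the camera in the world. Camera axes: x right, y down, z forward; pixel columns grow to the right and rows downward; lengths in m; the calibration is good to about 2 mm. A picture is of the moment at which its call begins. There is no depth.
- arm.finish_job(): hands the job in; it is judged then, once.
The state is a dict: "time": time; "q": joint angles; "dq": joint speeds; "effort": joint torques, N m; "tcp_pos": TCP position; "tcp_rot": TCP orientation; "force": force on the tool from outside, world axes, zero at the start; "moment": the same for the moment, N m; "opening": finger opening in m; "grasp_force": force on a finger pad.
Only numpy, scipy, OpenCV 4.12 (cv2) and the standard library are available. Lean on these libraries where they do the work, as an engineer would, in place of code of your own. Each camera call takes 0.05 s, during which the arm holds its last target. There are 200 camera calls.

TASK

Open the citrus press that stands on the washer so that a lemon can be put in: pull the latch paddle at the side of its nose sideways, away from the nose, as far as it goes against its spring, then lift the arm by the paddle off the domed stud. Finish while still holding the arm up and steady, with its nose at least 10 cm above the stud; leave the press's neighbours on the washer where they stand.

Things in the scene. Friction and masses are not known exactly. Their poses are not given: they have to be found in the camera images.
- press: citrus press fixed to the washer top, yawed up to 0.5 rad; grey base 300x110x18 mm. Origin: centre of its underside; x runs from the near end (stud, x=-100 mm) to the far end (hinge, x=+120 mm), y left, z up. Steel bowl in the middle, 84 mm wide, rim 58 mm up. The aluminium arm lies level above, 22 mm wide; its nose, a 60x48 mm socket with its top 108 mm up, covers the stud
- hinge (a point): middle of the arm's hinge pin, 95 mm above the washer; the pin lies along the press's y
- stud (a point): top of the domed steel stud (28 mm wide head with a flat underside, on a 11 mm neck), 220 mm from the hinge, 96 mm above the washer. The latch's jaw grips under the head from the left: the arm cannot rise until the latch has been pulled about 8 mm.
- paddle (a point): grip point of the latch paddle, an upright dark steel plate left (+y) of the nose: 10 mm thick along the press's y, 28 mm wide along x, 13 mm thick bead along its top. Point: mid-thickness, 140 mm above the washer, 45 mm left of the nose's middle, 26 mm below the top, 32 mm above the nose's top. Axes as the press's, tilting with the arm. Grip from above, fingers closing along y
- press_latch (a joint): latch slide, m: 0 = home (locked), 0.020 = pulled fully to the press's +y. Spring: 6 N at home, 12 N fully pulled; it snaps home when let go. The latch rides on the arm, so the arm can be lifted by the paddle.
- press_arm (a joint): arm hinge, rad: 0 = down on the stud, grows as the nose rises, stop at 1.1. The nose is 220 mm from the hinge (0.48 rad = 100 mm up). The arm weighs about 0.6 kg (up to 0.8), swings freely and falls shut when let go.
- lemon: lemon, 72 x 57 x 58 mm, loose beside the press; origin under its middle
- salt_shaker: glass salt shaker with a metal top, 44 mm wide, 90 mm tall, loose beside the press; origin at the centre of its foot
- tray_glass_c: small clear glass standing upside down, 49 mm wide, 61 mm tall, loose beside the press; origin at the centre of its foot

How it is judged:
By the outcome, as a careful person would: the job done as asked, in the order asked, and still so for the second after the job is handed in, while the arm keeps its last pose, push and grip.
It also fails if it takes over 40 s, if anything falls off the work surface, if the arm or the gripper's body presses on something with over 40 N, if the wrist force passes 120 N, or if a joint passes its speed limit or range.

## Working session

There is one attempt and no reset: what is moved stays moved. The work goes in short steps, Python scripts to look and compute and a shell command to move; the robot and the scene stay as the last step left them, time stands still between calls to the robot, and variables do not carry over. Pictures are saved under pics/ and viewed, at most 10 in all, crops included, and the job is handed in when it is done.

```bash
ls; mkdir -p pics
python3 - <<'E'
from cell import arm, cams, readout
import cv2,numpy as np
s=readout.sense();print(s['time'],s['tcp_pos'],s['tcp_rot'],s['opening'],arm.hold_point_z)
for n in("scene","side"):
    c=cams.read_camera(n);cv2.imwrite(f"pics/{n}0.png",c["img"]);print(n,c["camera_matrix"],c["position"],c["attitude"])
E
```

```text
cell.py
pics
steer.py
0.0 [0.20788813 0.61510846 0.22566773] [-1.79887061e+02 -9.02897053e-04  1.61336427e+02] 0.09165844742427155 0.0188
scene [[595.90704901   0.         324.41137722]
 [  0.         595.90704901 234.72535628]
 [  0.           0.           1.        ]] [ 0.15970828 -0.55862696  0.98721318] [-140.38693655    0.41250248  -37.52610897]
side [[585.97732517   0.         322.35652754]
 [  0.         585.97732517 237.16215354]
 [  0.           0.           1.        ]] [ 0.30301142 -0.85186564  0.68726798] [-121.28754834   -0.52898714  -18.98880695]
```

View pics/scene0.png

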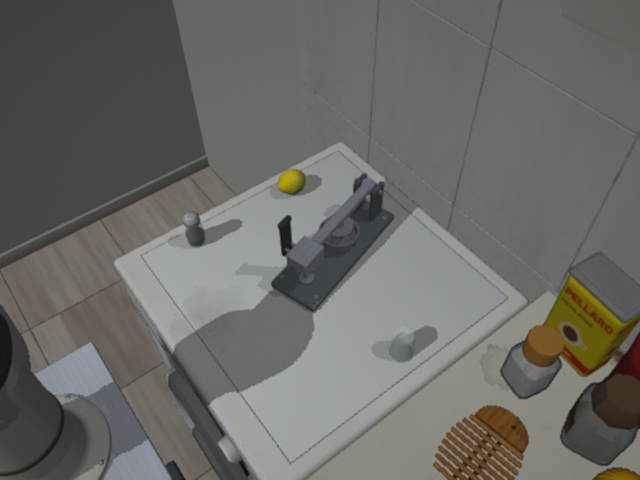

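View pics/side0.png

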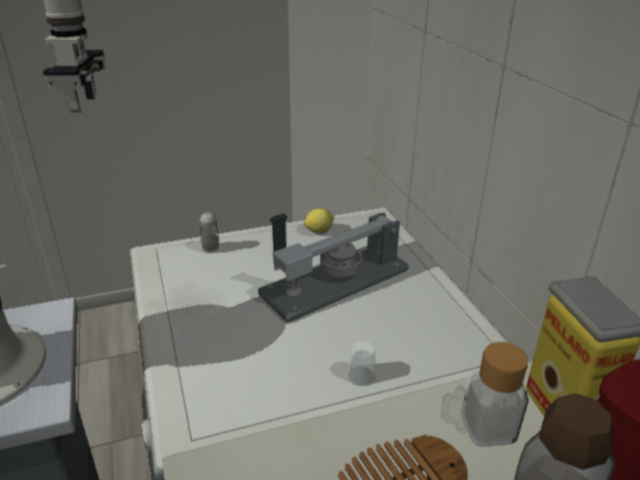

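The scene view shows the press base from about (272,284)/(314,310) to (394,212), with the dark paddle at (285,235). In the side view the paddle is at (279,235). Lemon, shaker and glass all stand clear of it. I'll zoom in on both.

Run:
```python
import cv2,numpy as np
a=cv2.imread("pics/scene0.png")[165:315,262:402];b=cv2.imread("pics/side0.png")[190:340,255:415]
k=lambda i:cv2.convertScaleAbs(cv2.resize(i,(400,600*1*i.shape[0]//150*400//400) if 0 else None,fx=2.6,fy=2.6,interpolation=cv2.INTER_CUBIC),alpha=1.7,beta=10)
o=np.hstack([k(a),k(b)]);print(o.shape);cv2.imwrite("pics/crop.png",o)
```

```text
(390, 780, 3)
```

View pics/crop.png

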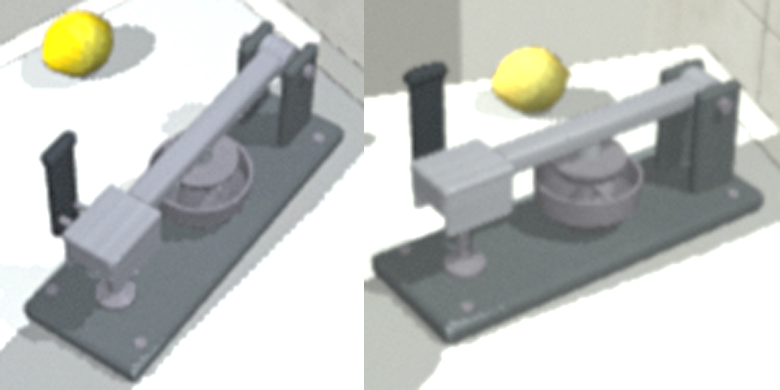

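```bash
cat > h.py <<'E'
import numpy as np
from scipy.spatial.transform import Rotation as R
K={"scene":(595.907,324.411,234.725,[.15970828,-.55862696,.98721318],[-140.38693655,.41250248,-37.52610897]),
"side":(585.977,322.357,237.162,[.30301142,-.85186564,.68726798],[-121.28754834,-.52898714,-18.98880695])}
def ray(n,u,v):
    f,cx,cy,p,a=K[n]; d=R.from_euler('xyz',a,degrees=True).apply([(u-cx)/f,(v-cy)/f,1]); return np.array(p),d/np.linalg.norm(d)
def plane(n,u,v,z):
    p,d=ray(n,u,v); return p+d*(z-p[2])/d[2]
def tri(rs):
    A=sum(np.eye(3)-np.outer(d,d) for p,d in rs);b=sum((np.eye(3)-np.outer(d,d))@p for p,d in rs)
    x=np.linalg.solve(A,b);return x,[np.linalg.norm((np.eye(3)-np.outer(d,d))@(x-p)) for p,d in rs]
E
python3 - <<'E'
from h import *
np.set_printoptions(precision=4,suppress=True)
A=lambda u,v:("scene",262+u/2.6,165+v/2.6)
B=lambda u,v:("side",255+(u-364)/2.6,190+v/2.6)
P={"baseNL":(A(28,305),B(375,262)),"baseNR":(A(135,372),B(450,333)),"baseFR":(A(343,132),B(762,200)),
"noseL":(A(67,237),B(414,162)),"noseN":(A(118,266),B(446,190)),"noseR":(A(160,212),B(512,175)),"noseF":(A(121,186),B(477,143)),
"beadmid":(A(59,145),B(426,71)),"paddleBot":(A(63,235),B(428,160))}
for k,(a,b) in P.items():
    x,e=tri([ray(*a),ray(*b)]);print(k,x,np.round(e,4), plane(*a,.018)[:2] if 'base' in k else '')
E
```

```text
baseNL [0.4919 0.0556 0.0052] [0.0002 0.0002] [0.4874 0.0476]
baseNR [ 0.5207 -0.0446  0.007 ] [0.0008 0.0008] [ 0.5158 -0.0506]
baseFR [0.8038 0.0399 0.0047] [0.0008 0.0008] [0.7941 0.0317]
noseL [0.5153 0.0242 0.1074] [0.0023 0.0023] 
noseN [ 0.5264 -0.0215  0.1111] [0.0014 0.0014] 
noseR [0.5855 0.0099 0.0929] [0.0007 0.0007] 
noseF [0.5693 0.0371 0.1075] [0.002 0.002] 
beadmid [0.5369 0.0613 0.1577] [0.001 0.001] 
paddleBot [0.5234 0.0351 0.0979] [0.0075 0.0075]
```

Base edges give a yaw of about 16.3°. The bead top is near (0.537, 0.058), which agrees with the base-derived paddle position to about 5 mm. Next I move above it, with the fingers turned along the press's y.

The rows are not in the units I measure in: shifts go in units of 50 mm. I convert before sending: -0.34 m is -6.8, -0.295 m is -5.9.

```bash
echo '[-0.6,-0.52,-0.2,-3,-1.4,-1.2,-0.4,-6,-2.3,-2,-0.8,-10,-3.2,-2.8,-1,-14,-4.1,-3.6,-1,-18,-5,-4.4,-1,-22,-5.9,-5.1,-1,-26,-6.8,-5.9,-1,-30]' | python3 steer.py 0.07 && echo '[-0.9,0,0,-2,-1.8,0,0,-4,-2.4,0,0,-5,-2.8,0,0,-5]' | python3 steer.py | tail -5
```

```text
time: 1.1
tcp_pos: [0.4363, 0.2259, 0.2767]
tcp_rot: [180.0, 0.0, -168.5]
force: [0.6, 0.5, 0.7]
opening: 0.0698
grasp_force: 0.0
tcp_pos: [0.5741, 0.2548, 0.2757]
tcp_rot: [-180.0, -0.1, -163.7]
force: [-0.4, 0.1, -0.3]
opening: 0.0699
grasp_force: 0.0
```

```bash
echo '[0.3,-0.6,0,0,0.7,-1.4,0,0,1,-2.1,0,0,1,-2.4,0,0,1,-2.4,0,0]' | python3 steer.py | tail -5
python3 - <<'E'
from cell import arm, cams, readout
import cv2
c=cams.read_camera("wrist");cv2.imwrite("pics/w1.png",c["img"]);print(c["camera_matrix"],c["position"],c["attitude"])
E
```

```text
tcp_pos: [0.5593, 0.1251, 0.2766]
tcp_rot: [180.0, 0.0, -163.8]
force: [-0.8, 0.8, 0.5]
opening: 0.0702
grasp_force: 0.0
[[355.41279311   0.         318.50137877]
 [  0.         355.41279311 244.3241254 ]
 [  0.           0.           1.        ]] [0.48031435 0.10239038 0.43341379] [ 1.62485160e+02 -1.03876773e-02  1.06253323e+02]
```

View pics/w1.png

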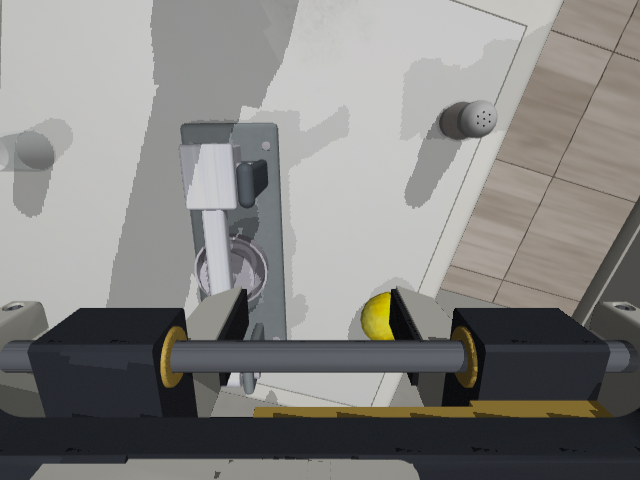

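The wrist view clearly shows the bead top at x 237–255, y 163–207 (centre about (247,185)) and the nose top with corners (180,144), (236,144), (240,208), (187,209). I'll move over the paddle and take a second wrist view for parallax.

```bash
cat >> h.py <<'E'
KW=(355.413,318.501,244.324)
def wray(u,v,p,a):
    d=R.from_euler('xyz',a,degrees=True).apply([(u-KW[1])/KW[0],(v-KW[2])/KW[0],1]); return np.array(p),d/np.linalg.norm(d)
W1=([0.48031435,0.10239038,0.43341379],[162.485160,-.010387,106.253323])
E
echo '[0,-0.4,0,0,0,-0.8,0,0,0,-1.2,0,0,0,-1.2,0,0,0,-1.2,0,0]' | python3 steer.py | tail -5
python3 - <<'E'
from h import *
from cell import arm, cams, readout
import cv2
np.set_printoptions(precision=4,suppress=True)
p,d=wray(247,185,*W1);print(p+d*(.166-p[2])/d[2])
for u,v in[(180,144),(236,144),(240,208),(187,209)]:
    p,d=wray(u,v,*W1);print(p+d*(.108-p[2])/d[2])
c=cams.read_camera("wrist");cv2.imwrite("pics/w2.png",c["img"]);print(list(c["position"]),list(c["attitude"]))
E
```

```text
tcp_pos: [0.5755, 0.0686, 0.2767]
tcp_rot: [180.0, -0.0, -163.7]
force: [-0.0, -0.3, -0.0]
opening: 0.0699
grasp_force: 0.0
[0.5316 0.0616 0.166 ]
[ 0.524 -0.012  0.108]
[0.5102 0.0354 0.108 ]
[0.5653 0.0512 0.108 ]
[0.58  0.004 0.108]
[np.float64(0.49669154479885025), np.float64(0.04568127621700811), np.float64(0.43348490115570043)] [np.float64(162.49549662212343), np.float64(-0.04847444307115809), np.float64(106.36621299874648)]
```

View pics/w2.png

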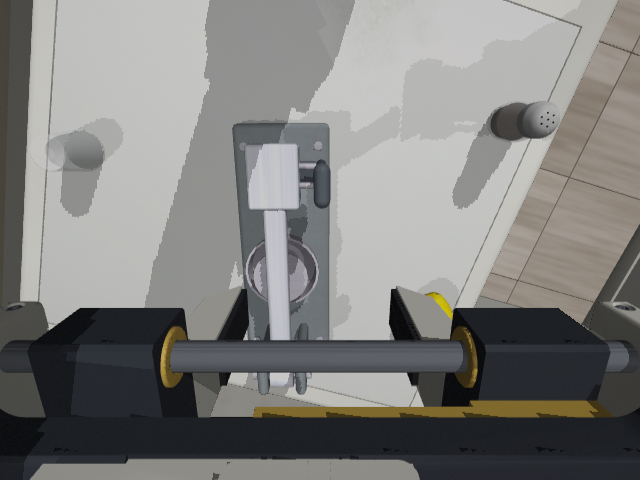

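In the second view the bead is at x 314–330, y 160–208 (centre (322,184)), almost straight below the finger centre line. The nose top spans 248–298 by 143–209.

Run:
```python
from h import *
np.set_printoptions(precision=4,suppress=True)
W2=([.4966915,.0456813,.4334849],[162.495497,-.048474,106.366213])
S=[ray("scene",262+59/2.6,165+145/2.6),ray("side",255+62/2.6,190+71/2.6)]
w=[wray(247,185,*W1),wray(322,184,*W2)]
b,e=tri(w);print("bead wrist",b,e);b,e=tri(w+S);print("bead all",b,np.round(e,4))
p,d=w[1];print("on .166",p+d*(.166-p[2])/d[2])
n1=[(180,144),(236,144),(240,208),(187,209)];n2=[(246,144),(297,143),(299,209),(249,208)]
c=[tri([wray(*a,*W1),wray(*q,*W2)])[0] for a,q in zip(n1,n2)];print(np.array(c),np.mean(c,0))
p2=[(lambda t:t[0]+t[1]*(.108-t[0][2])/t[1][2])(wray(*q,*W2)) for q in n2];p2=np.array(p2);print(p2,p2.mean(0))
x=(p2[2]+p2[3]-p2[0]-p2[1]);print("yaw",np.degrees(np.arctan2(x[1],x[0])))
```

```text
bead wrist [0.5334 0.0596 0.1538] [np.float64(0.00048286289979695095), np.float64(0.0004828628997966817)]
bead all [0.5344 0.0596 0.1591] [0.0017 0.0021 0.0007 0.0029]
on .166 [0.5314 0.0588 0.166 ]
[[ 0.5244 -0.0132  0.1046]
 [ 0.5124  0.0291  0.0779]
 [ 0.5715  0.0478  0.0857]
 [ 0.5812  0.0023  0.1026]] [0.5474 0.0165 0.0927]
[[ 0.5241 -0.0126  0.108 ]
 [ 0.5106  0.0303  0.108 ]
 [ 0.5671  0.0477  0.108 ]
 [ 0.5793  0.0029  0.108 ]] [0.5453 0.0171 0.108 ]
yaw 16.39580968962504
```

All estimates agree on the bead at (0.532, 0.060); nose centre plus 45 mm gives (0.5326, 0.0603). Its height of about 0.16 fits the stated 0.166. I align above it and descend.

```bash
echo '[0.4,0.04,0,0,0.8,0.08,0,0,0.88,0.08,0.4,0,0.88,0.08,1,0,0.88,0.08,1.5,0,0.88,0.08,1.7,0,0.88,0.08,1.7,0]' | python3 steer.py | tail -5
python3 - <<'E'
from cell import arm, cams, readout
import cv2
import numpy as np
w=cams.read_camera("wrist")["img"];s=cams.read_camera("side")["img"][170:330,200:360]
cv2.imwrite("pics/w3.png",np.hstack([cv2.resize(w,None,fx=.7,fy=.7),cv2.resize(s,(336,336),interpolation=2)]))
E
```

```text
tcp_pos: [0.532, 0.0603, 0.1915]
tcp_rot: [180.0, -0.1, -163.6]
force: [-0.0, -0.3, 0.1]
opening: 0.0698
grasp_force: 0.0
```

View pics/w3.png

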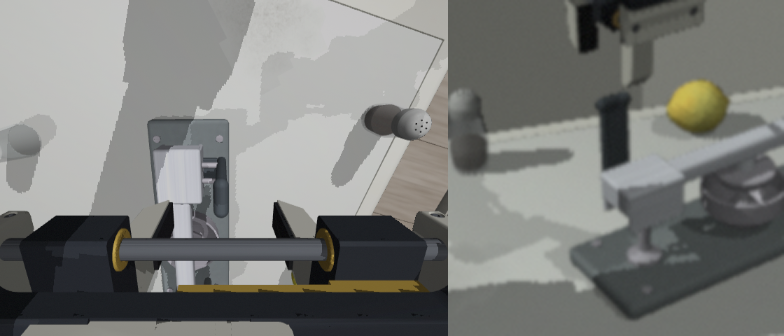

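The bead is centred between the fingers (u≈222 in the scaled view, against a finger midpoint of about 224), and its far end is where I predicted. I descend and close.

Scaled: 0.07 m is 1.4, 0.069 m is 1.38.

```bash
echo '[0,0,0.4,0,0,0,0.9,0,0,0,1.2,0,0,0,1.38,0,0,0,1.4,0,0,0,1.4,0]' | python3 steer.py | tail -5; echo '[0,0,0,0,0,0,0,0,0,0,0,0,0,0,0,0,0,0,0,0,0,0,0,0]' | python3 steer.py 0.0 | tail -5
```

```text
tcp_pos: [0.5328, 0.0598, 0.1223]
tcp_rot: [-180.0, 0.1, -163.7]
force: [0.6, -0.2, -0.4]
opening: 0.07
grasp_force: 0.0
tcp_pos: [0.5323, 0.0596, 0.1217]
tcp_rot: [-180.0, -0.0, -163.7]
force: [1.8, -4.2, -1.9]
opening: 0.0148
grasp_force: 3.0
```

```bash
echo '[0,0,0,0,0,0,0,0,0,0,0,0]' | python3 steer.py | tail -5
```

```text
tcp_pos: [0.5326, 0.0587, 0.1217]
tcp_rot: [-179.9, 0.0, -163.7]
force: [1.7, -5.0, -1.8]
opening: 0.012
grasp_force: 30.0
```

Gripped at full force. Next I pull the latch toward +y.

Scaled: 0.02 m is 0.4, 0.018 m is 0.36.

```bash
echo '[0,0.08,0,0,0,0.18,0,0,0,0.28,0,0,0,0.36,0,0,0,0.4,0,0,0,0.4,0,0,0,0.4,0,0]' | python3 steer.py | tail -5
```

```text
tcp_pos: [0.5276, 0.0753, 0.1216]
tcp_rot: [-179.8, 0.0, -163.8]
force: [3.9, -11.0, -3.3]
opening: 0.0122
grasp_force: 30.0
```

Scaled: 0.004 m is 0.08, 0.002 m is 0.04.

```bash
echo '[0,0.04,0,0,0,0.08,0,0,0,0.08,0,0,0,0.08,0,0]' | python3 steer.py | tail -5
```

```text
tcp_pos: [0.5267, 0.078, 0.1216]
tcp_rot: [-179.7, -0.0, -163.9]
force: [5.4, -12.5, -3.0]
opening: 0.0119
grasp_force: 30.0
```

```bash
echo '[0,0.04,0,0,0,0.06,0,0,0,0.06,0,0,0,0.06,0,0]' | python3 steer.py | tail -5
python3 - <<'E'
from cell import arm, cams, readout
import cv2,numpy as np
s=cams.read_camera("side")["img"][170:330,200:360];t=cams.read_camera("scene")["img"][150:310,220:380]
cv2.imwrite("pics/p4.png",np.hstack([cv2.resize(i,(400,400),interpolation=2) for i in (s,t)]))
E
```

```text
tcp_pos: [0.5267, 0.0781, 0.1215]
tcp_rot: [-179.6, 0.0, -164.0]
force: [7.8, -18.2, -5.1]
opening: 0.0122
grasp_force: 30.0
```

View pics/p4.png

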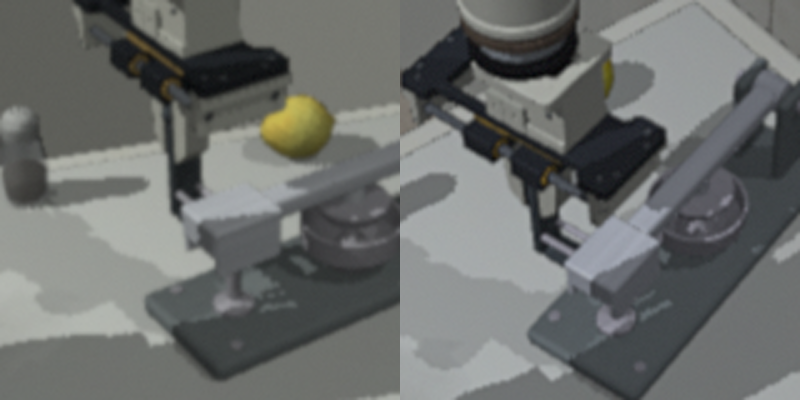

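The side force jumped from 13.6 to about 20 N with no further travel, so the latch is at its stop: about 20 mm pulled, with the slide rods visible at (550,240). Next I lift along the hinge arc.

Scaled: -0.053 m is -1.06, -0.018 m is -0.36.

```bash
echo '[-0.02,0,-0.1,0,-0.05,0,-0.22,0,-0.11,0,-0.44,0,-0.18,0,-0.64,0,-0.26,0,-0.86,0,-0.36,0,-1.06,0,-0.46,0,-1.26,0,-0.46,0,-1.26,0]' | python3 steer.py | tail -5
```

```text
tcp_pos: [0.5497, 0.085, 0.1848]
tcp_rot: [-179.6, 0.1, -164.0]
force: [9.3, -16.1, -8.2]
opening: 0.0123
grasp_force: 30.0
```

```bash
echo '[-0.12,0,-0.19,0,-0.24,0,-0.38,0,-0.37,0,-0.56,0,-0.51,0,-0.74,0,-0.66,0,-0.91,0,-0.81,0,-1.07,0,-0.81,0,-1.07,0,-0.81,0,-1.07,0]' | python3 steer.py | tail -5
python3 - <<'E'
from cell import arm, cams, readout
import cv2,numpy as np
s=cams.read_camera("side")["img"][150:330,200:420];t=cams.read_camera("scene")["img"][130:310,190:410]
cv2.imwrite("pics/p5.png",np.hstack([cv2.resize(i,(400,327),interpolation=2) for i in (s,t)]));print(readout.sense()["time"])
E
```

```text
tcp_pos: [0.5866, 0.0961, 0.2363]
tcp_rot: [-179.6, -0.2, -164.0]
force: [6.4, -14.7, -9.4]
opening: 0.0116
grasp_force: 30.0
9.875
```

View pics/p5.png

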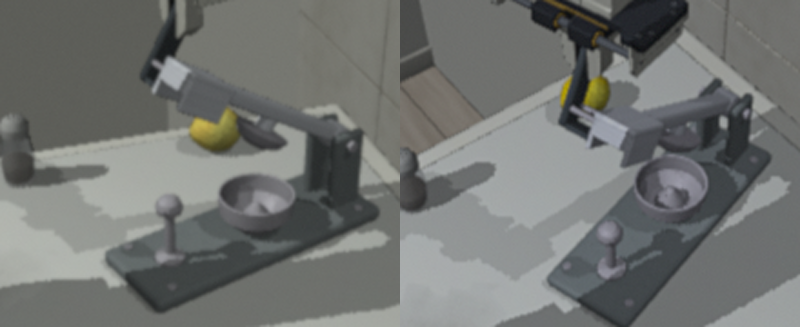

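The arm is up off the stud, the paddle is still gripped and the neighbours haven't moved. Tool rise and set-back both give about 0.59 rad, so the nose is about 12 cm up. I'll check that it holds steady.

```bash
echo '[0,0,0,0,0,0,0,0,0,0,0,0,0,0,0,0,0,0,0,0,0,0,0,0]' | python3 steer.py | tail -5
python3 - <<'E'
from cell import arm, cams, readout
import cv2,numpy as np
a=cv2.imread("pics/p5.png")[:,:400];b=cv2.resize(cams.read_camera("side")["img"][150:330,200:420],(400,327),interpolation=2)
d=cv2.absdiff(a,b);print("changed px",(d.max(2)>40).sum())
print(arm.finish_job())
E
```

```text
tcp_pos: [0.5865, 0.096, 0.2362]
tcp_rot: [-179.6, -0.2, -164.0]
force: [7.6, -14.8, -9.3]
opening: 0.0117
grasp_force: 30.0
changed px 0
the job is handed in; nothing more can be done
None
```

The press is open and handed in: I pulled the latch about 20 mm to its stop, then lifted the arm by the paddle and held it steady with its nose about 12 cm above the stud (worked out from the tool's motion); the neighbours were left where they stood.

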